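# Load the angled bottle mixer and start it

## Robot

A 6-joint arm with a two-finger parallel gripper is mounted at the origin on the work surface. World frame = base frame: x ahead of the robot, y to its left, z up, the work surface at z = 0. Lengths are in m, angles in rad, forces in N, time in s.
With the tool pointing down it reaches from about 0.35 to 0.975 m from the base axis. Payload 4.9 kg.
Tool frame: the origin (TCP) lies on the centre line of the jaws, within the pads' length; the fingertips stand 14 mm ahead of it and the grasp point (between the pads) lies 5 mm behind it; x points along the fingers, z is the direction in which the jaws open and shut, and the axes are right-handed (so a half turn about x gives the same grasp; the last joint's range is limited). The gripper opens to 85 mm and grips with 20 to 120 N. Pads are 22 mm wide; open, the fingers measure 114 mm over their backs; the gripper's body (76 mm by 85 mm) begins 54 mm behind the grasp point. The pads swing forward as they close: fully open they stand 13 mm farther back than shut.
Start: joints at [1.019, 0.053, 1.613, -0, 1.476, -0.119], TCP at [0.262, 0.567, 0.245] pointing down, gripper open.
Joint ranges: [-3.01, 3.01], [-1.01, 2.22], [0.06, 2.58], [-1.02, 4.17], [0.09, 2.62], [-3.14, 3.14]. Speed limits (rad/s): [2.57, 2.57, 3.14, 3.14, 3.14, 3.14].

## Interface

Orientations are given as a rotation vector (axis times angle).
In Python, from station import ctrl gives the robot as it stands.
- The arm moves only by the tool move_arm, never from a script. Its argument "increments" is a list that holds one entry, the list of rows, each a list of 4 numbers: the shift along the tool's x, y, z in units of 25 cm (1.0 is 25 cm), then the turn about the tool's x in units of 90 degrees (1.0 is 90 degrees). A call has 1 to 20 rows; each row shifts and turns the commanded pose from where the row before left it, along the tool's axes as they then stand; what a row does not reach is not made up. A row lasts 1/12 s, in which the tool goes at most 41.7 mm and 7.16 degrees, less where a joint would pass 70% of its speed; a pose out of reach is approached as far as the arm can. A call with a number of a shift or a turn outside -1 to 1 is refused whole. A call with a gripper value outside its range is refused whole. "gripper" is the closure, from 0 (fully open) to 1 (shut), set as the call begins (left out, the last holds). The fingers move at their own pace and stop on an object; "squeeze" is the grip in N (left out, the last holds). Time passes only in rows, so rows that do not move let the fingers close. It gives the time, the measured TCP pose, the force and the opening at its end, in the units of the state.
- ctrl.get_obs(): the state, without advancing time (a new reading comes with each control period).
- ctrl.get_image(name): name is "scene" or "top" or "wrist"; returns a dict with "pixels" (400x640x3 uint8, red, green, blue), "depth" (400x640 float32, m along the optical axis (not along the pixel's ray), 0 where there is no reading), "K" (3x3 intrinsics, pixels), "k1" (the pictures are not rectified: a ray, as slopes to the right and down, at radius r is drawn at 1 + k1 r^2 times it, then the intrinsics apply), "extrinsics" (4x4, takes a point from camera to world coordinates); the wrist camera has in their place "tool_from_camera" (4x4, takes a point from camera to tool coordinates, whose origin is the TCP and whose axes are the tool frame's). Camera axes: x right, y up, looking along -z (the intrinsics and any distortion apply to the point x, -y, -z); pixel columns grow to the right and rows downward; lengths in m; the calibration is good to about 2 mm. A picture is of the moment at which its call begins: read the wrist's pose just before it.
- ctrl.finish_job(): hands the job in, once; it reports no verdict.
Trained networks look in the newest picture that a camera, given by its name, has taken for a name from the list of things; names that differ only in an ending like _2 or _b are one class to them, and where a whole thing is asked for, a point or a joint stands for the part that bears it (a point fixed in the world has none). Each returns a list of dicts, best first, with "score" (0 to 1); they miss things now and then, are a little off and sometimes report something else, mostly with a low value. They report only what shows in the picture. A call takes as long as a camera call.
- ctrl.trace(camera, target): "region" (400x640 bool, what is visible of it) and "pixel" ([row, column] in pixels, amid what is visible of it).
The state is a dict: "t": time; "q": joint angles; "dq": joint speeds; "effort": joint torques, N m; "tool_pos": TCP position; "tool_rot": TCP orientation; "contact_force": force on the tool from outside, world axes, zero at the start; "wrist_torque": the same for the moment, N m; "opening": finger opening in m.
Only numpy, scipy, OpenCV 4.12 (cv2) and the standard library are available. Lean on these libraries where they do the work, as an engineer would, in place of code of your own. Each camera call takes 0.05 s, during which the arm holds its last target. There are 200 camera calls.

## Task

Put the two amber sample jars into the slanted pockets of the bottle mixer, the thick jar in the wide pocket and the thin jar in the narrow one, caps outwards and each resting on the bottom of its pocket. Then press the mixer's start key fully down and let it come back up. Leave the beaker, the stack of dishes and the bottle where they stand.

Things in the scene. Friction and masses are not known exactly. Their poses are not given: they have to be found in the camera images.
- jar_wide: the thick sample jar: plain cylinder of amber glass with a white cap, 56 mm in diameter (cap 3 mm less), 100 mm tall, cap the upper 22 mm, about 220 g, stands upright at the start. Origin: centre of its underside, z up through the cap
- jar_narrow: the thin sample jar: plain cylinder of amber glass with a white cap, 42 mm in diameter (cap 3 mm less), 100 mm tall, cap the upper 22 mm, about 140 g, stands upright at the start. Origin: centre of its underside, z up through the cap
- jar_wide_top (a point): centre of the top of the thick jar's cap
- jar_narrow_top (a point): centre of the top of the thin jar's cap
- pocket_wide_mouth (a point): centre of the round mouth of the wide pocket, for the thick jar: 62 mm inner diameter, 45 mm deep, straight walls, flat floor, in the sloped top of an aluminium block 100 x 100 x 60 mm. z: along the pocket's axis, out of the mouth, 35 degrees from vertical, leaning to the mixer's front (robot's side); y: level, along the row; x: up the slope
- pocket_narrow_mouth (a point): centre of the round mouth of the narrow pocket, for the thin jar: 48 mm inner diameter, 45 mm deep, straight walls, flat floor, in the sloped top of an aluminium block 100 x 100 x 60 mm. z: along the pocket's axis, out of the mouth, 35 degrees from vertical, leaning to the mixer's front (robot's side); y: level, along the row; x: up the slope
- pocket_wide_floor (a point): centre of the wide pocket's floor, 45 mm in from its mouth; same axes as the mouth. A seated jar's underside lies here and 55 mm of the jar stands out of the mouth
- pocket_narrow_floor (a point): centre of the narrow pocket's floor, 45 mm in from its mouth; same axes as the mouth
- mixer: the fixed bottle mixer: white base 220 x 370 x 50 mm, origin at the centre of its underside, z up, -x is its front. On it stand the two pocket blocks side by side 115 mm apart (either may be the outer one, their highest edges 158 mm above the table) and, at its +y end, a grey console 95 mm high with the start key
- key_top (a point): centre of the upper face of the start key, a black 70 x 50 mm key on the console, 126 mm above the table when up; it goes straight down
- start_key (a joint): how far the start key is pressed: 0 up, 0.012 m at its stop; a spring returns it; it takes 4 N to begin and 10 N at the stop
- beaker: bystander: plain glass beaker, rim diameter 66 mm, 85 mm tall, standing among the jars (it may have any of the three places); origin under its centre
- dishes: bystander: stack of three shallow round dishes, 88 mm in diameter, 42 mm tall; origin under its centre
- bottle: bystander: clear plastic bottle with a red cap, 68 mm in diameter, 170 mm tall, at the back; origin under its centre

How it is judged:
On the way, in this order (a step that is already met when the one before it is completed fails the run):
1. both jars rest on the floors of their own pockets, caps outwards (z of jar_wide in the frame of pocket_wide_floor between -0.006 and 0.008 m and z of jar_wide_top in the frame of pocket_wide_floor above 0.085 m and distance between jar_wide and pocket_wide_floor below 0.012 m and angle between the z axis of jar_wide and the z axis of pocket_wide_floor, either way round below 0.2 rad and z of jar_narrow in the frame of pocket_narrow_floor between -0.006 and 0.008 m and z of jar_narrow_top in the frame of pocket_narrow_floor above 0.085 m and distance between jar_narrow and pocket_narrow_floor below 0.012 m and angle between the z axis of jar_narrow and the z axis of pocket_narrow_floor, either way round below 0.2 rad), for 0.2 s.
2. the start key is pressed fully down (10 mm or more of its 12 mm) (value of joint start_key above 0.01 m), for 0.05 s.
At the end, for the whole second after the job is handed in: the thick jar is in the wide pocket and the thin jar in the narrow pocket, each cap outwards, underside within 8 mm of the pocket floor (and within 12 mm of its centre), axis within 0.2 rad of the pocket's, at rest; the start key is up again (within 3 mm) (all of step 1 and value of joint start_key below 0.003 m and linear speed of each of jar_wide, jar_narrow below 0.02 m/s and angular speed of each of jar_wide, jar_narrow below 0.3 rad/s); the robot touches nothing.
It fails at once if the beaker shifted by more than 30 mm or tipped (distance of beaker from where it was at the start of the episode above 0.03 m or angle between beaker's own z axis and vertical above 0.4 rad).
It fails at once if the dishes shifted by more than 30 mm or tipped (distance of dishes from where it was at the start of the episode above 0.03 m or angle between dishes's own z axis and vertical above 0.4 rad).
It fails at once if the bottle shifted by more than 30 mm or tipped (distance of bottle from where it was at the start of the episode above 0.03 m or angle between bottle's own z axis and vertical above 0.4 rad).
It also fails if it takes over 72 s, if anything falls off the work surface, if the arm or the gripper's body presses on something with over 40 N, if the wrist force passes 120 N, or if a joint passes its speed limit or range.

## Working session

There is one attempt and no reset: what is moved stays moved. The work goes in short steps, Python scripts to look and compute and a tool call to move; the robot and the scene stay as the last step left them, time stands still between calls to the robot, and variables do not carry over. Pictures are saved under pics/ and viewed, about 8 in all and at most 12, crops included, and the job is handed in when it is done.

Besides the shell and the picture viewer there is one more tool, called after ">>>" as name([rows], argument=value, ...), one row to a line, values as JSON. move_arm: Moves the arm, as the interface text tells. Shifts and turns lie within -1 to 1; 1 stands for 25 cm of shift or 90 degrees of turn. Its arguments: {"type":"object","properties":{"increments":{"type":"array","items":{"type":"array","items":{"type":"array","items":{"type":"number","minimum":-1,"maximum":1}}}},"gripper":{"type":"number"},"squeeze":{"type":"number"}},"required":["increments"]}

```bash
mkdir -p pics; cat > h.py <<'E'
import numpy as np, cv2
from scipy.spatial.transform import Rotation as R
from station import ctrl
def T(o):
    M=np.eye(4); M[:3,:3]=R.from_rotvec(o['tool_rot']).as_matrix(); M[:3,3]=o['tool_pos']; return M
def grab(n):
    o=ctrl.get_obs(); im=ctrl.get_image(n)
    im['E']=im['extrinsics'] if n!='wrist' else T(o)@im['tool_from_camera']
    return im
def cloud(im):
    h,w=im['depth'].shape; v,u=np.mgrid[:h,:w].astype(np.float32)
    p=cv2.undistortPoints(np.stack([u,v],-1).reshape(-1,1,2),im['K'],np.array([im['k1'],0,0,0,0.])).reshape(h,w,2)
    d=im['depth']; P=np.stack([p[...,0]*d,-p[...,1]*d,-d],-1)
    W=P@im['E'][:3,:3].T+im['E'][:3,3]; W[d==0]=np.nan
    return W
def save(im,n): cv2.imwrite('pics/'+n,im['pixels'][...,::-1])
E
cat > a.py <<'E'
from h import *
o=ctrl.get_obs(); print({k:np.round(v,3) for k,v in o.items()}); print(np.round(T(o),3))
for n in ['scene','top']:
    im=grab(n); save(im,n+'0.png'); W=cloud(im); np.save(n+'W.npy',W)
    print(n,np.round(im['E'],2).tolist())
    for t in ['jar_wide','jar_narrow','mixer','start_key','beaker','dishes','bottle']:
        for r in ctrl.trace(n,t)[:2]:
            p=W[r['region']]; p=p[np.isfinite(p[:,0])]
            if len(p)==0: continue
            q=np.percentile(p,[2,50,98],axis=0)
            hi=p[p[:,2]>np.percentile(p[:,2],95)-.006]
            print(t,round(r['score'],2),r['pixel'],'n',len(p),np.round(q,3).tolist(),'topface',np.round((hi.max(0)+hi.min(0))/2,3))
E
python3 a.py
```

```text
{'t': np.float64(0.0), 'q': array([ 1.019,  0.053,  1.614,  0.   ,  1.476, -0.119]), 'dq': array([ 0.   ,  0.   ,  0.002, -0.   , -0.   , -0.   ]), 'effort': array([ 2.0000e-03, -3.9365e+01, -3.7019e+01,  0.0000e+00,  7.0000e-03,
        0.0000e+00]), 'tool_pos': array([0.262, 0.567, 0.244]), 'tool_rot': array([-0.886,  1.385,  0.884]), 'contact_force': array([-0.404,  0.45 , -0.058]), 'wrist_torque': array([-0.025,  0.   , -0.012]), 'opening': np.float64(0.085)}
[[-0.001 -0.908  0.419  0.262]
 [-0.002  0.419  0.908  0.567]
 [-1.     0.    -0.002  0.244]
 [ 0.     0.     0.     1.   ]]
scene [[0.8, -0.34, 0.49, 1.1], [0.59, 0.45, -0.67, -0.66], [0.0, 0.83, 0.56, 0.67], [0.0, 0.0, 0.0, 1.0]]
jar_wide 0.97 [167.8, 294.5] n 611 [[0.388, 0.137, 0.003], [0.421, 0.148, 0.063], [0.436, 0.183, 0.101]] topface [0.409 0.166 0.098]
jar_narrow 0.9 [175.2, 370.1] n 477 [[0.588, 0.238, -0.001], [0.619, 0.245, 0.057], [0.633, 0.309, 0.101]] topface [0.613 0.256 0.098]
mixer 0.92 [268.7, 259.9] n 9063 [[0.467, -0.398, 0.01], [0.618, -0.215, 0.051], [0.658, -0.041, 0.126]] topface [ 0.55  -0.104  0.1
[... 1277 characters left out ...]
, 0.127]] topface [ 0.501 -0.083  0.125]
start_key 0.92 [247.3, 371.8] n 642 [[0.469, -0.106, 0.121], [0.501, -0.082, 0.126], [0.535, -0.058, 0.129]] topface [ 0.501 -0.082  0.127]
start_key 0.55 [286.8, 268.1] n 482 [[0.384, 0.139, 0.02], [0.409, 0.16, 0.099], [0.434, 0.187, 0.104]] topface [0.407 0.165 0.101]
beaker 0.61 [261.8, 184.4] n 696 [[0.442, 0.331, 0.001], [0.47, 0.374, 0.045], [0.5, 0.393, 0.087]] topface [0.471 0.363 0.084]
dishes 0.72 [183.2, 171.6] n 998 [[0.636, 0.38, 0.005], [0.675, 0.417, 0.041], [0.716, 0.462, 0.045]] topface [0.679 0.422 0.044]
bottle 0.83 [129.5, 276.1] n 792 [[0.763, 0.104, 0.024], [0.783, 0.13, 0.115], [0.816, 0.162, 0.172]] topface [0.797 0.136 0.169]
```

View pics/top0.png

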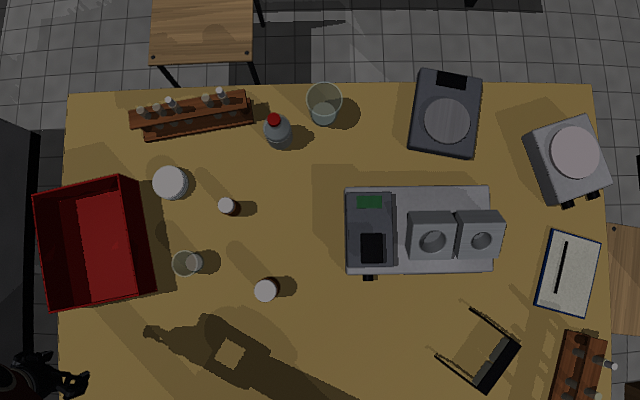

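View pics/scene0.png

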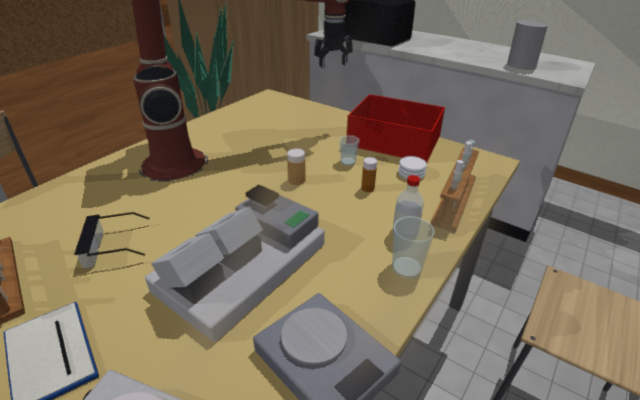

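```bash
cat > b.py <<'E'
import numpy as np
W=np.load('topW.npy')
# height map of mixer region, 1cm grid max
m=np.isfinite(W[...,0])&(W[...,1]<0.02)&(W[...,0]>.35)
p=W[m]
xs=np.arange(.40,.72,.015); ys=np.arange(-.44,.02,.02)
print('      '+' '.join('%5.2f'%y for y in ys))
for x in xs:
    print('%.3f '%x+' '.join(('%5.0f'%(1e3*np.median(q[:,2])) if len(q:=p[(abs(p[:,0]-x)<.0075)&(abs(p[:,1]-y)<.01)]) else '  .  ') for y in ys))
E
python3 b.py
```

```text
-0.44 -0.42 -0.40 -0.38 -0.36 -0.34 -0.32 -0.30 -0.28 -0.26 -0.24 -0.22 -0.20 -0.18 -0.16 -0.14 -0.12 -0.10 -0.08 -0.06 -0.04 -0.02  0.00
0.400    -0    -0    -1    -0     1    -0     0     0     1    -1    -1     1    -0     0    -0     0    -1     0     0     0    -0     1     0
0.415     1    -0     1     0     0     1     0     0    -0    -0     1     0    -0    -0     0     0     1    -0     1     0    -0     0    -0
0.430     0     0     1     1     2     1     1     1     2     1    -0     0     2     1     0     0    -1     1    42     0     1     1     0
0.445     0     2    51    50    50    50    50    50    50    50    50    50    50    50    50    50    50    49    50    49    50     0    -1
0.460     0     1    51    50    50    50    50    50    49    50    50    50    49    50    51    51    95    95    95    93    94     1    -1
0.475     0   .      51   104   106   105   105   102   103   105   104   104   105    54    50    93    95   127   126   124    94     1    -0
0.490     1   .     .     116   115   113   114   114   104   114   111   108   113   110    50   
[... 1505 characters left out ...]
  47    50    49    49    48    49    47    48    49    48    50    48    49    49    47    49    49    49    49    -0    -0
0.670    -0    -0     0     0    -0     0     0     0     0    -0    -0    -0    -0    -1    -0    -1     1    -1    -0    -1     0    -0    -0
0.685     0     1     0     0     0     0     1     0    -0    -1     0    -0    -0    -0    -1     0    -0    -1    -0    -0     0    -0    -1
0.700    -0     0     0    -0     0    -0     0    -0     0     1    -0    -0    -0     0     0     0    -0    -0     0     0    -1    -0    -0
0.715    -0     0     0    -0     1     0    -0    -0    -0    -0     0    -0    -0    -0     1    -0     0    -1    -1    -0    -0    -0    -0
```

```bash
cat > c.py <<'E'
import numpy as np, cv2
for n in ['top','scene']:
    W=np.load(n+'W.npy'); ok=np.isfinite(W[...,0])
    p=W[ok]; s=p[(p[:,2]>.042)&(p[:,2]<.056)&(p[:,0]>.40)&(p[:,0]<.70)&(p[:,1]<0)&(p[:,1]>-.45)]
    (c,wh,a)=cv2.minAreaRect((s[:,:2]*1000).astype(np.float32)); print(n,'base',np.round(c,1),np.round(wh,1),round(a,2))
    k=p[(p[:,2]>.119)&(p[:,2]<.132)&(p[:,0]>.45)&(p[:,0]<.56)&(p[:,1]<-.03)&(p[:,1]>-.12)]
    print('key',np.round(cv2.minAreaRect((k[:,:2]*1000).astype(np.float32)),1) if 0 else cv2.minAreaRect((k[:,:2]*1000).astype(np.float32)))
    r=(p[:,0]>.465)&(p[:,0]<.56)&(p[:,1]<-.15)&(p[:,1]>-.40)&(p[:,2]>.07)
    q=p[r]; t=np.tan(np.radians(35))
    f=q[:,2]-t*q[:,0]; h,e=np.histogram(f,bins=200); c0=e[h.argmax()]; 
    on=abs(f-c0)<.006; A=np.c_[q[on][:,:2],np.ones(on.sum())]; co=np.linalg.lstsq(A,q[on][:,2],rcond=None)[0]
    res=q[:,2]-np.c_[q[:,:2],np.ones(len(q))]@co; on=abs(res)<.003
    co=np.linalg.lstsq(np.c_[q[on][:,:2],np.ones(on.sum())],q[on][:,2],rcond=None)[0]; print('plane',np.round(co,4),'slope deg',np.degrees(np.arctan(np.hypot(*co[:2]))),'dir',np.degrees(np.arctan2(co[1],co[0])))
    qq=q[on]; print('slope ext',np.round(np.percentile(qq,[.5,99.5],axis=0),3).tolist())
# hole boundaries in top image: rasterize plane pixels
W=np.load('topW.npy'); 
g=np.full((400,640),255,np.uint8)
z=W[...,2]-(W[...,:2]@co[:2]+co[2])
np.save('plane.npy',co)
E
python3 c.py
cat > d.py <<'E'
from h import *
co=np.load('plane.npy'); 
for n in ['top','scene']:
    im=grab(n); d=im['depth']
    # intersect each pixel ray with slope plane
    v,u=np.mgrid[:400,:640].astype(np.float32)
    pp=cv2.undistortPoints(np.stack([u,v],-1).reshape(-1,1,2),im['K'],np.array([im['k1'],0,0,0,0.])).reshape(400,640,2)
    D=np.stack([pp[...,0],-pp[...,1],-np.ones((400,640))],-1)@im['E'][:3,:3].T; o=im['E'][:3,3]
    nrm=np.array([-co[0],-co[1],1]); s=(co[2]-o@nrm)/(D@nrm); X=o+s[...,None]*D
    W=cloud(im); below=(s<d-.004)|(d==0)
    for y in (-.225,-.34):
        m=below&(X[...,0]>.475)&(X[...,0]<.55)&(abs(X[...,1]-y)<.042)
        k,l,st,ce=cv2.connectedComponentsWithStats(m.astype(np.uint8)); i=1+st[1:,4].argmax()
        q=X[l==i]; ex=np.c_[q[:,0]/np.cos(np.radians(35)),q[:,1]].astype(np.float32)
        ct,_=cv2.findContours((l==i).astype(np.uint8),cv2.RETR_EXTERNAL,cv2.CHAIN_APPROX_NONE); cc=ct[0][:,0]; e2=X[cc[:,1],cc[:,0]]
        E=cv2.fitEllipse((np.c_[e2[:,0]/np.cos(np.radians(35)),e2[:,1]]*1000).astype(np.float32))
        cx=E[0][0]*np.cos(np.radians(35))/1000; cy=E[0][1]/1000
        print(n,'hole',np.round([cx,cy,co[0]*cx+co[1]*cy+co[2]],4),'axes',np.round(E[1],1),len(q))
E
python3 d.py
```

```text
top base [ 539.5 -212.6] [233.5 370.4] 0.21
key ((501.4925231933594, -83.06656646728516), (68.43621063232422, 50.71672439575195), 0.5544320940971375)
plane [ 0.6945 -0.0038 -0.2272] slope deg 34.78065431412345 dir -0.3101096139331916
slope ext [[0.47, -0.387, 0.1], [0.554, -0.174, 0.159]]
scene base [ 548. -215.] [367.7 222.8] 89.8
key ((504.5291748046875, -84.62980651855469), (50.7774543762207, 69.4973373413086), 89.9542465209961)
plane [ 6.812e-01  4.000e-04 -2.195e-01] slope deg 34.26209146389659 dir 0.032327473857521716
slope ext [[0.472, -0.388, 0.101], [0.557, -0.175, 0.16]]
top hole [ 0.5138 -0.222   0.1304] axes [58.7 61.4] 472
top hole [ 0.5129 -0.3367  0.1297] axes [44.5 46.4] 266
scene hole [ 0.5126 -0.2208  0.1296] axes [40.7 53.6] 65
scene hole [ 0.513  -0.3367  0.1298] axes [32.4 42.7] 54
```

>>> move_arm([
  [[0,0,0,-0.069],[0,0,0,-0.069],[0,0,0,-0.069],[0,0,0,-0.069],[0,-0.0417,-0.1147,0],[0,-0.0417,-0.1147,0],[0,-0.0417,-0.1147,0],[0,-0.0417,-0.1147,0],[0,-0.0417,-0.1147,0],[0,-0.0417,-0.1147,0],[0,-0.0417,-0.1147,0],[0,-0.0417,-0.1147,0],[0,-0.0417,-0.1147,0],[0,-0.0417,-0.1147,0],[0,-0.0417,-0.1147,0],[0,-0.0417,-0.1147,0],[0,-0.0417,-0.1147,0],[0,-0.0417,-0.1147,0]],
], gripper=0, squeeze=20)

```text
t: 2.4
tool_pos: [0.4086, 0.1646, 0.2456]
tool_rot: [-1.21, 1.208, 1.209]
contact_force: [0.3, -0.2, -0.1]
opening: 0.0852
```

>>> move_arm([
  [[0.0893,0,0,0],[0.0893,0,0,0],[0.0893,0,0,0],[0.0893,0,0,0],[0.0893,0,0,0],[0.0893,0,0,0],[0.0893,0,0,0],[0.0893,0,0,0],[0,0,0,0]],
])

```text
t: 3.15
tool_pos: [0.4048, 0.1652, 0.0622]
tool_rot: [-1.207, 1.217, 1.215]
contact_force: [-1.0, 0.0, -1.5]
opening: 0.0854
```

>>> move_arm([
  [[0,0,0,0],[0,0,0,0],[0,0,0,0],[0,0,0,0],[0,0,0,0],[0,0,0,0],[0,0,0,0],[0,0,0,0]],
], gripper=1, squeeze=40)

```text
t: 3.82
tool_pos: [0.4102, 0.1665, 0.069]
tool_rot: [-1.211, 1.205, 1.207]
contact_force: [-0.4, 0.5, 6.0]
opening: 0.0542
```

>>> move_arm([
  [[-0.1155,0,0,0],[-0.1155,0,0,0],[-0.1155,0,0,0],[-0.1155,0,0,0],[-0.1155,0,0,0],[-0.1155,0,0,0],[-0.1155,0,0,0],[-0.1155,0,0,0],[0,-0.0667,-0.1297,0],[0,-0.0667,-0.1297,0],[0,-0.0667,-0.1297,0],[0,-0.0667,-0.1297,0],[0,-0.0667,-0.1297,0],[0,-0.0667,-0.1297,0],[0,-0.0667,-0.1297,0],[0,-0.0667,-0.1297,0],[0,-0.0667,-0.1297,0],[0,-0.0667,-0.1297,0],[0,-0.0667,-0.1297,0],[0,-0.0667,-0.1297,0]],
])

```text
t: 5.48
tool_pos: [0.6089, -0.2246, 0.2969]
tool_rot: [-1.208, 1.21, 1.211]
contact_force: [0.2, -0.2, -2.1]
opening: 0.0548
```

>>> move_arm([
  [[0,0,0,0],[0,0,0,0]],
])

```text
t: 5.65
tool_pos: [0.6085, -0.2243, 0.2959]
tool_rot: [-1.205, 1.211, 1.211]
contact_force: [-0.0, 1.2, -2.2]
opening: 0.0545
```

```bash
cat > j.py <<'E'
import sys
from h import *
# measure held jar: points by traced region in given cams
t=sys.argv[1]; o=ctrl.get_obs(); M=T(o); print('tcp',np.round(o['tool_pos'],4),'f',np.round(o['contact_force'],1),'open',round(float(o['opening']),4), 'toolx',np.round(M[:3,0],3))
for n in sys.argv[2].split(','):
    im=grab(n); save(im,sys.argv[3]+n+'.png'); W=cloud(im)
    for r in ctrl.trace(n,t)[:1]:
        p=W[r['region']]; p=p[np.isfinite(p[:,0])]; p=p[np.linalg.norm(p-np.median(p,0),axis=1)<.08]
        np.save(sys.argv[3]+n+'.npy',p)
        print(n,round(r['score'],2),r['pixel'],len(p),np.round(np.percentile(p,[1,50,99],axis=0),3).tolist())
        cap=im['pixels'].astype(float)
E
python3 j.py jar_wide scene,top w1
```

```text
tcp [ 0.6085 -0.2243  0.2959] f [-0.   1.2 -2.2] open 0.0545 toolx [-0.003  0.002 -1.   ]
scene 0.79 [182.2, 245.7] 1307 [[0.595, -0.252, 0.229], [0.627, -0.237, 0.281], [0.634, -0.204, 0.329]]
top 0.65 [202.8, 438.9] 171 [[0.578, -0.212, 0.231], [0.591, -0.2, 0.268], [0.603, -0.194, 0.323]]
```

>>> move_arm([
  [[0.083,0,0,0],[0.083,0,0,0],[0.083,0,0,0],[0.083,0,0,0],[0,0.04,0.008,0],[0,0.04,0,0],[0,0.024,0,0],[0,0.024,0,0],[0,0.024,0,0],[0,0,0,0]],
], squeeze=20)

```text
t: 6.68
tool_pos: [0.5719, -0.2207, 0.2186]
tool_rot: [-1.214, 1.205, 1.204]
contact_force: [4.3, 2.9, 4.2]
opening: 0.0542
```

```bash
python3 j.py jar_wide scene w2
```

```text
tcp [ 0.5719 -0.2207  0.2186] f [4.3 2.9 4.2] open 0.0542 toolx [ 0.007 -0.001 -1.   ]
scene 0.72 [209.4, 242.5] 1143 [[0.562, -0.248, 0.158], [0.595, -0.233, 0.208], [0.614, -0.201, 0.254]]
```

>>> move_arm([
  [[0.01,0,0,0],[0.01,0.026,0,0],[0,0.026,0,0],[0,0.026,0,0],[0,0.026,0,0],[0,0,0,0],[0,0,0,0]],
])

```text
t: 7.37
tool_pos: [0.545, -0.222, 0.2112]
tool_rot: [-1.212, 1.21, 1.207]
contact_force: [3.7, 0.1, 4.5]
opening: 0.0545
```

```bash
python3 j.py jar_wide scene w3; python3 - <<'E'
import cv2
im=cv2.imread('pics/w3scene.png'); cv2.imwrite('pics/w3c.png',cv2.resize(im[130:330,130:370],None,fx=3,fy=3))
E
```

```text
tcp [ 0.545  -0.222   0.2112] f [3.7 0.1 4.5] open 0.0545 toolx [ 0.002 -0.003 -1.   ]
scene 0.95 [204.3, 235.7] 1200 [[0.548, -0.25, 0.16], [0.578, -0.234, 0.207], [0.609, -0.201, 0.25]]
```

View pics/w3c.png

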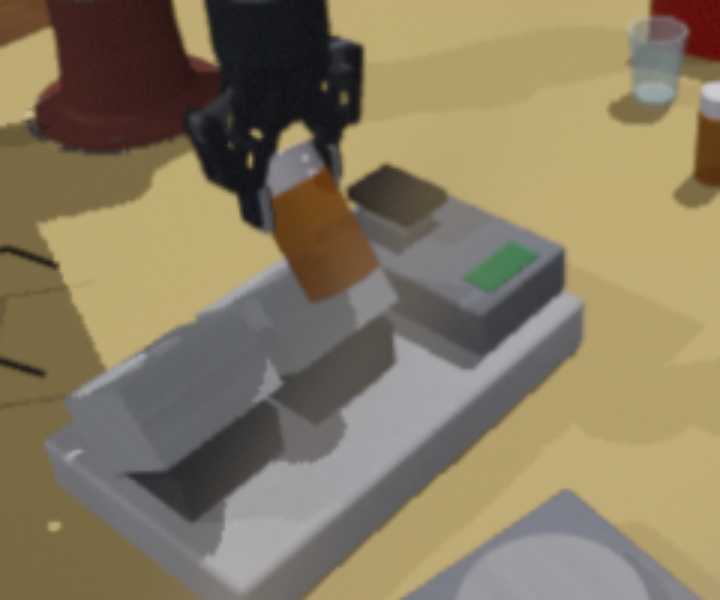

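```bash
cat > fit.py <<'E'
import sys, numpy as np
from scipy.optimize import least_squares
from station import ctrl
p=np.load(sys.argv[1]); r=float(sys.argv[2]); o=ctrl.get_obs(); g=np.array(o['tool_pos']); g[2]+=.005
print('grasp',np.round(g,4))
def f(x,full=False):
    th,c,y,ph=x; a=np.array([-np.sin(th),np.sin(ph),np.cos(th)]); a/=np.linalg.norm(a); b=np.array([g[0]+c,y,g[2]])
    d=p-b; s=d@a; e=np.linalg.norm(d-s[:,None]*a,axis=1)
    return (s,e,a,b) if full else np.where(s>.006-0*s,0,e-r)
x=least_squares(f,[.5,0,g[1],0],loss='soft_l1',f_scale=.002).x
s,e,a,b=f(x,True); s0,s1=np.percentile(s,[1.5,98.5])
print('tilt',np.degrees(x[0]),'sidetilt',np.degrees(x[3]),'axis off x',x[1],'y',x[2],'s range',s0,s1,'rms',np.sqrt(np.mean((e-r)[s<0]**2)))
print('bottom centre',np.round(b+a*s0,4),'from grasp',np.round(b+a*s0-g,4))
E
python3 fit.py w3scene.npy 0.028
```

```text
grasp [ 0.5451 -0.2219  0.216 ]
tilt 35.31444088175981 sidetilt -0.2804037416237281 axis off x 0.002433782059820869 y -0.221652426881184 s range -0.06986840621206708 0.02530504202114202 rms 0.0012726114026506475
bottom centre [ 0.5879 -0.2213  0.159 ] from grasp [ 0.0428  0.0006 -0.057 ]
```

>>> move_arm([
  [[-0.065,0,0,0],[-0.065,0,0,0],[-0.065,0,0,0],[0,0.0645,0,0],[0,0.0645,0,0],[0,0.0645,0,0],[0,0.0645,0,0],[0,0.0645,0,0],[0,0.0645,0,0],[0,0.0645,0,0],[0,0.0645,0,0],[0,0,0,0],[0,0,0,0]],
], squeeze=40)

```text
t: 8.55
tool_pos: [0.4141, -0.2207, 0.2566]
tool_rot: [-1.206, 1.211, 1.213]
contact_force: [0.4, 0.3, -2.4]
opening: 0.0547
```

```bash
python3 j.py jar_wide scene w4; python3 fit.py w4scene.npy 0.028
```

```text
tcp [ 0.4141 -0.2207  0.2566] f [ 0.4  0.3 -2.4] open 0.0547 toolx [-0.004  0.002 -1.   ]
scene 0.86 [166.2, 192.0] 1079 [[0.42, -0.249, 0.208], [0.447, -0.232, 0.25], [0.477, -0.201, 0.296]]
grasp [ 0.4153 -0.2208  0.2623]
tilt 32.70724343966728 sidetilt 0.0549817515238818 axis off x 0.0006637791509131729 y -0.22058255471269614 s range -0.07073895252118043 0.023521328273838002 rms 0.0012947353984849531
bottom centre [ 0.4542 -0.2207  0.2028] from grasp [ 0.0389  0.0002 -0.0595]
```

>>> move_arm([
  [[0.037,-0.031,0,0],[0.037,-0.031,0,0],[0.037,-0.031,0,0],[0.037,-0.031,0,0],[0.037,-0.031,0,0],[0.037,-0.031,0,0],[0,0,0,0],[0,0,0,0],[0.0246,-0.0172,0,0],[0.0246,-0.0172,0,0],[0.0246,-0.0172,0,0],[0.0246,-0.0172,0,0],[0,0,0,0],[0,0,0,0]],
])

```text
t: 9.82
tool_pos: [0.4765, -0.2219, 0.1799]
tool_rot: [-1.206, 1.217, 1.216]
contact_force: [-18.0, -0.4, 13.5]
opening: 0.0548
```

```bash
python3 j.py jar_wide scene w5; python3 fit.py w5scene.npy 0.028
```

```text
tcp [ 0.4765 -0.2219  0.1799] f [-18.   -0.4  13.5] open 0.0548 toolx [-0.01  -0.001 -1.   ]
scene 0.65 [206.6, 213.4] 941 [[0.477, -0.249, 0.141], [0.506, -0.232, 0.178], [0.537, -0.203, 0.221]]
grasp [ 0.4765 -0.2219  0.185 ]
tilt 39.16564550743655 sidetilt -1.6515417415380629 axis off x -0.0026700142256987 y -0.22234188236797278 s range -0.06597480919181668 0.02441477505311429 rms 0.001269632478566289
bottom centre [ 0.5154 -0.2204  0.1339] from grasp [ 0.039   0.0015 -0.0511]
```

>>> move_arm([
  [[-0.0246,0.0172,0,0],[-0.0246,0.0172,0,0],[-0.0246,0.0172,0,0],[0,0,0,0],[0,0,0,0]],
])

```text
t: 10.33
tool_pos: [0.4669, -0.2212, 0.1975]
tool_rot: [-1.211, 1.208, 1.208]
contact_force: [-0.4, 0.3, -2.2]
opening: 0.0546
```

```bash
python3 j.py jar_wide scene,top w6; python3 fit.py w6scene.npy 0.028; python3 - <<'E'
import cv2,numpy as np
a=cv2.imread('pics/w6scene.png')[150:300,140:300]; b=cv2.imread('pics/w6top.png')[170:290,340:510]
f=lambda i:cv2.resize(i,(400,int(400*i.shape[0]/i.shape[1])),interpolation=2)
a,b=f(a),f(b); h=max(len(a),len(b)); a,b=[np.pad(i,((0,h-len(i)),(0,0),(0,0))) for i in (a,b)]
cv2.imwrite('pics/w6c.png',np.hstack([a,b]))
E
```

```text
tcp [ 0.4669 -0.2212  0.1975] f [-0.4  0.3 -2.2] open 0.0546 toolx [ 0.002 -0.001 -1.   ]
top 0.75 [247.5, 435.6] 469 [[0.443, -0.243, 0.149], [0.502, -0.208, 0.185], [0.525, -0.192, 0.239]]Traceback (most recent call last):
  File "fit.py", line 4, in <module>
    p=np.load(sys.argv[1]); r=float(sys.argv[2]); o=ctrl.get_obs(); g=np.array(o['tool_pos']); g[2]+=.005
    fid = stack.enter_context(open(os.fspath(file), "rb"))
                              ~~~~^^^^^^^^^^^^^^^^^^^^^^^
FileNotFoundError: [Errno 2] No such file or directory: 'w6scene.npy'
```

View pics/w6c.png

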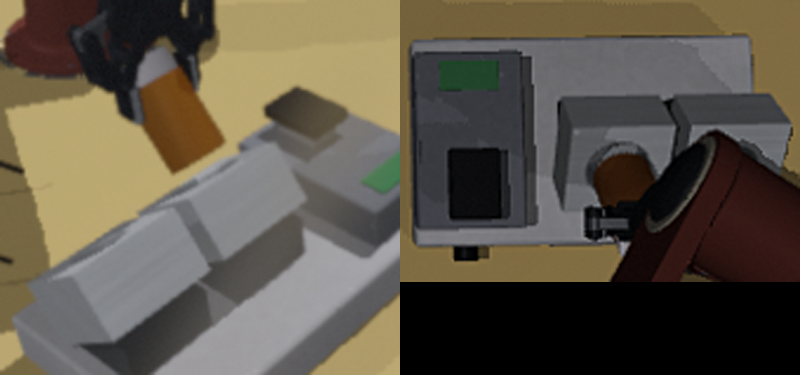

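```bash
python3 j.py jar_wide scene w7; python3 fit.py w7scene.npy 0.028; python3 fit.py w6top.npy 0.028
```

```text
tcp [ 0.4665 -0.2208  0.1963] f [-0.2 -1.  -1.8] open 0.0544 toolx [-0.  0. -1.]
scene 0.84 [197.7, 210.8] 1032 [[0.466, -0.249, 0.153], [0.495, -0.231, 0.194], [0.527, -0.2, 0.238]]
grasp [ 0.4665 -0.2209  0.2013]
tilt 38.936257361663976 sidetilt -1.2784201601260965 axis off x -0.0029273789348408835 y -0.22124770455794743 s range -0.06778828434605784 0.025103420231993703 rms 0.0012960795346468967
bottom centre [ 0.5062 -0.2197  0.1486] from grasp [ 0.0397  0.0011 -0.0527]
grasp [ 0.4665 -0.2209  0.2013]
tilt 39.03997185624628 sidetilt -1.2893234124695554 axis off x -0.003912121598140426 y -0.22251252630598678 s range -0.06935584651040398 0.02914936496007704 rms 0.0014737769719158278
bottom centre [ 0.5063 -0.221   0.1475] from grasp [ 0.0398 -0.0001 -0.0539]
```

>>> move_arm([
  [[0,0.024,0,0],[0,0,0,0],[0.0254,-0.0178,0,0],[0.0254,-0.0178,0,0],[0.0254,-0.0178,0,0],[0.0254,-0.0178,0,0],[0,0,0,0],[0,0,0,0]],
])

```text
t: 11.3
tool_pos: [0.4782, -0.2207, 0.1703]
tool_rot: [-1.208, 1.209, 1.212]
contact_force: [-0.1, -0.2, -2.0]
opening: 0.0547
```

```bash
python3 j.py jar_wide scene w8; python3 fit.py w8scene.npy 0.028
```

```text
tcp [ 0.4782 -0.2207  0.1703] f [-0.1 -0.2 -2. ] open 0.0547 toolx [-0.002  0.001 -1.   ]
scene 0.97 [207.7, 213.7] 851 [[0.48, -0.248, 0.136], [0.506, -0.231, 0.171], [0.533, -0.201, 0.21]]
grasp [ 0.4785 -0.2211  0.1764]
tilt 39.19986992834362 sidetilt -1.6614931882854247 axis off x -0.00378747555606378 y -0.22109097800010455 s range -0.059923681074266266 0.021327436910932272 rms 0.0012984875805429476
bottom centre [ 0.5125 -0.2194  0.13  ] from grasp [ 0.0341  0.0017 -0.0464]
```

>>> move_arm([
  [[0.0262,-0.0184,0,0],[0.0262,-0.0184,0,0],[0.0262,-0.0184,0,0],[0,0,0,0],[0,0,0,0]],
], squeeze=20)

```text
t: 11.82
tool_pos: [0.492, -0.2207, 0.1508]
tool_rot: [-1.209, 1.209, 1.212]
contact_force: [0.9, -0.1, -2.2]
opening: 0.0549
```

>>> move_arm([
  [[0.01,-0.007,0,0],[0.01,-0.007,0,0],[0.008,-0.005,0,0],[0,0,0,0],[0,0,0,0]],
])

```text
t: 12.23
tool_pos: [0.4969, -0.221, 0.1447]
tool_rot: [-1.21, 1.209, 1.21]
contact_force: [0.2, 0.1, -2.5]
opening: 0.0549
```

```bash
python3 j.py jar_wide scene w9; python3 fit.py w9scene.npy 0.028
```

```text
tcp [ 0.4969 -0.221   0.1447] f [ 0.2  0.1 -2.5] open 0.0549 toolx [-0.  0. -1.]
scene 0.58 [213.3, 216.8] 498 [[0.496, -0.248, 0.134], [0.515, -0.229, 0.161], [0.534, -0.202, 0.187]]
grasp [ 0.4969 -0.221   0.1498]
tilt 40.06755492010358 sidetilt -2.888099546859458 axis off x -0.0024247751268216063 y -0.22113097826975825 s range -0.02762074495545581 0.02583975738183902 rms 0.0018271669856518254
bottom centre [ 0.5122 -0.2197  0.1287] from grasp [ 0.0153  0.0013 -0.0211]
```

>>> move_arm([
  [[0,0,0,0],[0,0,0,0],[0,0,0,0],[0,0,0,0],[0,0,0,0],[-0.03,0,0,0],[-0.08,0,0,0],[-0.12,0,0,0],[-0.12,0,0,0],[-0.12,0,0,0]],
], gripper=0)

```text
t: 13.17
tool_pos: [0.4967, -0.2209, 0.264]
tool_rot: [-1.21, 1.209, 1.21]
contact_force: [-0.4, -0.2, 0.2]
opening: 0.0851
```

```bash
python3 j.py jar_wide scene,top w10; python3 - <<'E'
import numpy as np
from scipy.optimize import least_squares
p=np.vstack([np.load('w10scene.npy'),np.load('w10top.npy')])
fl=np.array([.5388,-.2222,.0929])
u=lambda th,ph:np.array([-np.sin(th),np.sin(ph),np.cos(th)])
def g(x,full=0):
    a=u(x[0],x[1]); a/=np.linalg.norm(a); d=p-(fl+np.array([x[2],x[3],0])); s=d@a; e=np.linalg.norm(d-s[:,None]*a,axis=1)
    return (s,e) if full else np.where((s<.078)&(s>.05),e-.028,0)
x=least_squares(g,[.61,0,0,0],loss='soft_l1',f_scale=.002).x; s,e=g(x,1)
print('tilt',np.degrees(x[:2]),'off',x[2:],'top s',np.percentile(s,[90,95,98,99.5]))
E
```

```text
tcp [ 0.4967 -0.2209  0.264 ] f [-0.4 -0.2  0.2] open 0.0851 toolx [-0.  0. -1.]
scene 0.7 [213.2, 218.1] 670 [[0.476, -0.25, 0.133], [0.509, -0.235, 0.16], [0.535, -0.202, 0.185]]
top 0.75 [259.1, 433.1] 427 [[0.455, -0.243, 0.129], [0.479, -0.217, 0.161], [0.538, -0.196, 0.18]]
tilt [39.2606763  0.5871456] off [0.00010251 0.00035838] top s [0.10267163 0.10360477 0.10426352 0.10502783]
```

>>> move_arm([
  [[0,-0.0326,0.1367,0],[0,-0.0326,0.1367,0],[0,-0.0326,0.1367,0],[0,-0.0326,0.1367,0],[0,-0.0326,0.1367,0],[0,-0.0326,0.1367,0],[0,-0.0326,0.1367,0],[0,-0.0326,0.1367,0],[0,-0.0326,0.1367,0],[0,-0.0326,0.1367,0],[0,-0.0326,0.1367,0],[0,-0.0326,0.1367,0],[0,-0.0326,0.1367,0],[0,-0.0326,0.1367,0],[0,0,0,0],[0,0,0,0]],
])

```text
t: 14.7
tool_pos: [0.6096, 0.2588, 0.2595]
tool_rot: [-1.211, 1.212, 1.214]
contact_force: [0.1, 0.1, 0.1]
opening: 0.0852
```

>>> move_arm([
  [[0.0985,0,0,0],[0.0985,0,0,0],[0.0985,0,0,0],[0.0985,0,0,0],[0.0985,0,0,0],[0.0985,0,0,0],[0.0985,0,0,0],[0.0985,0,0,0],[0,0,0,0],[0,0,0,0]],
])

```text
t: 15.53
tool_pos: [0.6087, 0.2558, 0.0628]
tool_rot: [-1.208, 1.215, 1.212]
contact_force: [0.3, 0.3, -0.1]
opening: 0.0858
```

>>> move_arm([
  [[0,0,0,0],[0,0,0,0],[0,0,0,0],[0,0,0,0],[0,0,0,0],[0,0,0,0],[0,0,0,0],[0,0,0,0],[0,0,0,0]],
], gripper=1, squeeze=40)

```text
t: 16.28
tool_pos: [0.6121, 0.2583, 0.0677]
tool_rot: [-1.211, 1.205, 1.208]
contact_force: [-0.2, 1.6, 5.0]
opening: 0.0409
```

>>> move_arm([
  [[-0.1155,0,0,0],[-0.1155,0,0,0],[-0.1155,0,0,0],[-0.1155,0,0,0],[-0.1155,0,0,0],[-0.1155,0,0,0],[-0.1155,0,0,0],[-0.1155,0,0,0]],
])

```text
t: 16.95
tool_pos: [0.61, 0.2572, 0.2967]
tool_rot: [-1.21, 1.211, 1.21]
contact_force: [0.2, 0.1, -1.7]
opening: 0.0409
```

>>> move_arm([
  [[0,0,-0.1324,0],[0,0,-0.1324,0],[0,0,-0.1324,0],[0,0,-0.1324,0],[0,0,-0.1324,0],[0,0,-0.1324,0],[0,0,-0.1324,0],[0,0,-0.1324,0],[0,0,-0.1324,0],[0,0,-0.1324,0],[0,0,-0.1324,0],[0,0,-0.1324,0],[0,0,-0.1324,0],[0,0,-0.1324,0],[0,0,-0.1324,0],[0,0,-0.1324,0],[0,0,-0.1324,0],[0,0,-0.1324,0],[0,0,0,0],[0,0,0,0]],
])

```text
t: 18.62
tool_pos: [0.6102, -0.3397, 0.2947]
tool_rot: [-1.206, 1.211, 1.21]
contact_force: [-0.4, 0.3, -1.7]
opening: 0.0408
```

```bash
python3 j.py jar_narrow scene n1; python3 fit.py n1scene.npy 0.021
```

```text
tcp [ 0.6102 -0.3397  0.2947] f [-0.4  0.3 -1.7] open 0.0408 toolx [-0.002  0.002 -1.   ]
scene 0.95 [208.2, 202.5] 1167 [[0.602, -0.36, 0.231], [0.626, -0.346, 0.283], [0.631, -0.324, 0.329]]
grasp [ 0.6109 -0.3376  0.3004]
tilt -0.2877716760634275 sidetilt -2.8086284289460535 axis off x -0.002052616582941578 y -0.33994828715703174 s range -0.06869280900951318 0.028554604903356408 rms 0.0009689878232478642
bottom centre [ 0.6085 -0.3366  0.2318] from grasp [-0.0024  0.001  -0.0686]
```

>>> move_arm([
  [[0.083,0,0,0],[0.083,0,0,0],[0.083,0,0,0],[0.083,0,0,0],[0,0,0,0],[0,0.04,0,0],[0,0.04,0,0],[0,0.04,0,0],[0,0.024,0,0],[0,0.024,0,0],[0,0.024,0,0],[0,0.024,0,0],[0,0.024,0,0],[0,0.024,0,0],[0,0.024,0,0],[0,0,0,0],[0,0,0,0]],
], squeeze=20)

```text
t: 20.13
tool_pos: [0.54, -0.3388, 0.2161]
tool_rot: [-1.213, 1.207, 1.205]
contact_force: [2.8, 1.2, 5.4]
opening: 0.041
```

```bash
python3 j.py jar_narrow scene n2; python3 fit.py n2scene.npy 0.021
```

```text
tcp [ 0.54   -0.3388  0.2161] f [2.8 1.2 5.4] open 0.041 toolx [ 0.005 -0.002 -1.   ]
scene 0.6 [227.4, 189.5] 1160 [[0.535, -0.36, 0.162], [0.566, -0.346, 0.209], [0.593, -0.32, 0.255]]
grasp [ 0.5401 -0.3391  0.2207]
tilt 28.498766423126558 sidetilt -0.2256175515315832 axis off x 0.0032615918323096547 y -0.33879877412844 s range -0.06793695776172981 0.03046748422606356 rms 0.001420802962536522
bottom centre [ 0.5758 -0.3385  0.161 ] from grasp [ 0.0357  0.0005 -0.0597]
```

>>> move_arm([
  [[0.008,0.018,0,0],[0.008,0.018,0,0],[0,0,0,0],[0,0,0,0]],
])

```text
t: 20.57
tool_pos: [0.5306, -0.3393, 0.2106]
tool_rot: [-1.212, 1.21, 1.207]
contact_force: [2.8, -0.9, 5.1]
opening: 0.0406
```

```bash
python3 j.py jar_narrow scene n3; python3 fit.py n3scene.npy 0.021
```

```text
tcp [ 0.5306 -0.3393  0.2106] f [ 2.8 -0.9  5.1] open 0.0406 toolx [ 0.002 -0.002 -1.   ]
scene 0.64 [232.4, 186.4] 1133 [[0.531, -0.36, 0.154], [0.561, -0.346, 0.206], [0.592, -0.322, 0.25]]
grasp [ 0.5306 -0.3392  0.2154]
tilt 37.05035815806725 sidetilt 0.4281969478076909 axis off x 0.005010997878181627 y -0.33893577865826335 s range -0.06789429858153746 0.02855213932068357 rms 0.0021035473908235826
bottom centre [ 0.5765 -0.3394  0.1612] from grasp [ 0.0459 -0.0002 -0.0542]
```

>>> move_arm([
  [[-0.067,0,0,0],[-0.067,0,0,0],[-0.067,0,0,0],[0,0.068,0,0],[0,0.068,0,0],[0,0.068,0,0],[0,0.068,0,0],[0,0.068,0,0],[0,0.068,0,0],[0,0.068,0,0],[0,0,0,0],[0,0,0,0],[0.037,-0.026,0,0],[0.037,-0.026,0,0],[0.037,-0.026,0,0],[0.037,-0.026,0,0],[0,0,0,0],[0,0,0,0]],
], squeeze=40)

```text
t: 22.17
tool_pos: [0.4373, -0.3377, 0.2207]
tool_rot: [-1.208, 1.208, 1.214]
contact_force: [-0.8, 0.7, -1.3]
opening: 0.0408
```

```bash
python3 j.py jar_narrow scene,top n4; python3 fit.py n4scene.npy 0.021; python3 fit.py n4top.npy 0.021
```

```text
tcp [ 0.4373 -0.3377  0.2207] f [-0.8  0.7 -1.3] open 0.0408 toolx [-0.002  0.002 -1.   ]
scene 0.71 [209.4, 155.7] 1033 [[0.438, -0.359, 0.177], [0.467, -0.344, 0.216], [0.498, -0.318, 0.26]]
top 0.92 [260.1, 490.4] 439 [[0.411, -0.352, 0.175], [0.47, -0.33, 0.211], [0.495, -0.318, 0.244]]
grasp [ 0.4373 -0.3387  0.2283]
tilt 36.33093722288419 sidetilt -0.5137733829887284 axis off x 0.0023563083009903716 y -0.33760614211260237 s range -0.07094588133378595 0.024647483645017947 rms 0.0012011885574207942
bottom centre [ 0.4817 -0.337   0.1711] from grasp [ 0.0444  0.0017 -0.0572]
grasp [ 0.4373 -0.3387  0.2283]
tilt 35.97531805441932 sidetilt 0.4055649130729526 axis off x 0.002412900251109796 y -0.3391842876359411 s range -0.0689293611033116 0.027700537690842627 rms 0.001123038654682891
bottom centre [ 0.4802 -0.3397  0.1725] from grasp [ 0.0429 -0.001  -0.0558]
```

>>> move_arm([
  [[0.0328,-0.0244,0,0],[0.0328,-0.0244,0,0],[0.0328,-0.0244,0,0],[0.0328,-0.0244,0,0],[0,0,0,0],[0.0206,-0.0144,0,0],[0.0206,-0.0144,0,0],[0.0206,-0.0144,0,0],[0,0,0,0],[0,0,0,0]],
])

```text
t: 23.2
tool_pos: [0.4723, -0.3382, 0.1738]
tool_rot: [-1.209, 1.209, 1.211]
contact_force: [-0.5, 0.1, -1.4]
opening: 0.0408
```

```bash
python3 j.py jar_narrow scene n5; python3 fit.py n5scene.npy 0.021
```

```text
tcp [ 0.4723 -0.3382  0.1738] f [-0.5  0.1 -1.4] open 0.0408 toolx [-0.001  0.001 -1.   ]
scene 0.82 [231.2, 171.6] 897 [[0.473, -0.359, 0.135], [0.502, -0.344, 0.172], [0.529, -0.32, 0.212]]
grasp [ 0.4724 -0.3385  0.1796]
tilt 36.64430315174336 sidetilt 0.19249763500033013 axis off x 0.0034647740389446334 y -0.33787490296127026 s range -0.06201025099524255 0.025918317701207463 rms 0.001673044569062262
bottom centre [ 0.5128 -0.3381  0.1298] from grasp [ 0.0405  0.0005 -0.0498]
```

>>> move_arm([
  [[0.0246,-0.0172,0,0],[0.0246,-0.0172,0,0],[0.0246,-0.0172,0,0],[0.0246,-0.0172,0,0],[0,0,0,0],[0,0,0,0]],
], squeeze=20)

```text
t: 23.8
tool_pos: [0.4894, -0.3379, 0.1485]
tool_rot: [-1.208, 1.209, 1.212]
contact_force: [-1.0, -0.6, -2.0]
opening: 0.0411
```

>>> move_arm([
  [[0.01,-0.007,0,0],[0.006,-0.004,0,0],[0,0,0,0],[0,0,0,0]],
])

```text
t: 24.13
tool_pos: [0.4923, -0.3384, 0.1457]
tool_rot: [-1.21, 1.209, 1.21]
contact_force: [-0.1, 0.4, -1.7]
opening: 0.0411
```

>>> move_arm([
  [[0,0,0,0],[0,0,0,0],[0,0,0,0],[0,0,0,0],[0,0,0,0],[0,0,0,0],[-0.03,0,0,0],[-0.08,0,0,0],[-0.12,0,0,0],[-0.12,0,0,0],[-0.12,0,0,0],[0,0,0,0]],
], gripper=0)

```text
t: 25.13
tool_pos: [0.4947, -0.3405, 0.2724]
tool_rot: [-1.221, 1.208, 1.198]
contact_force: [-0.0, -0.5, 1.0]
opening: 0.0857
```

```bash
python3 j.py jar_narrow scene,top n6; cat > seat.py <<'E'
import sys,numpy as np
from scipy.optimize import least_squares
k,yc,r=sys.argv[1],float(sys.argv[2]),float(sys.argv[3])
for fs in (['scene'],['top'],['scene','top']):
    p=np.vstack([np.load(k+n+'.npy') for n in fs]); fl=np.array([.5388,yc,.0929])
    def g(x,full=0):
        a=np.array([-np.sin(x[0]),np.sin(x[1]),np.cos(x[0])]); a/=np.linalg.norm(a); d=p-(fl+np.array([x[2],x[3],0])); s=d@a; e=np.linalg.norm(d-s[:,None]*a,axis=1)
        return (s,e) if full else np.where((s<.078)&(s>.05),e-r,0)
    x=least_squares(g,[.61,0,0,0],loss='soft_l1',f_scale=.002).x; s,e=g(x,1)
    print(fs,'tilt',np.degrees(x[:2]),'off',x[2:],'top s',np.percentile(s,[90,95,98,99.5]))
E
python3 seat.py n6 -.3375 .021; python3 seat.py w10 -.2222 .028
python3 - <<'E'
import cv2,numpy as np
a=cv2.imread('pics/n6scene.png')[170:320,130:310]; b=cv2.imread('pics/n6top.png')[170:290,340:510]
f=lambda i:cv2.resize(i,(400,int(400*i.shape[0]/i.shape[1])),interpolation=2)
a,b=f(a),f(b); h=max(len(a),len(b)); a,b=[np.pad(i,((0,h-len(i)),(0,0),(0,0))) for i in (a,b)]
cv2.imwrite('pics/n6c.png',np.hstack([a,b]))
E
```

```text
tcp [ 0.4947 -0.3405  0.2724] f [-0.  -0.5  1. ] open 0.0857 toolx [ 0.01  -0.009 -1.   ]
scene 0.75 [236.7, 172.3] 632 [[0.478, -0.358, 0.131], [0.505, -0.344, 0.158], [0.528, -0.319, 0.183]]
['scene'] tilt [38.24301756  2.24815757] off [-0.00209528 -0.00165021] top s [0.09532755 0.09860326 0.1005064  0.10182276]
['scene'] tilt [41.5934516 -2.0319972] off [0.00404112 0.00361434] top s [0.097125   0.10009171 0.10194588 0.10372759]
['top'] tilt [42.8916525 -3.3634667] off [-0.01824794  0.00938308] top s [0.09188321 0.09263827 0.09333419 0.09402362]
['scene', 'top'] tilt [39.2606763  0.5871456] off [0.00010251 0.00035838] top s [0.10267163 0.10360477 0.10426352 0.10502783]Traceback (most recent call last):
  File "seat.py", line 5, in <module>
    p=np.vstack([np.load(k+n+'.npy') for n in fs]); fl=np.array([.5388,yc,.0929])
                 ~~~~~~~^^^^^^^^^^^^
    fid = stack.enter_context(open(os.fspath(file), "rb"))
                              ~~~~^^^^^^^^^^^^^^^^^^^^^^^
FileNotFoundError: [Errno 2] No such file or directory: 'n6top.npy'
```

View pics/n6c.png

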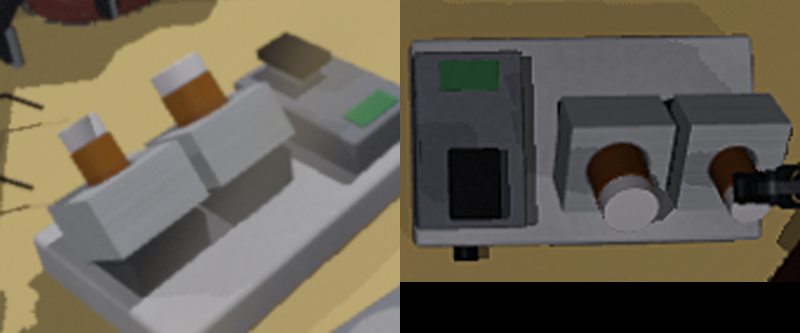

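```bash
cat > cap.py <<'E'
from h import *
im=grab('top'); W=cloud(im); px=im['pixels'].astype(int)
for nm,y,r in (('wide',-.222,.0265),('narrow',-.3375,.0195)):
    c=np.array([.478,y,.172]); m=(np.linalg.norm(W-c,axis=-1)<.05)&(px.min(-1)>110)&(px.max(-1)-px.min(-1)<30)&(W[...,2]>.13)
    p=W[m]; 
    if len(p)<30: print(nm,len(p)); continue
    # ransac plane near expected normal
    best=None; rg=np.random.default_rng(0)
    for _ in range(500):
        a,b,d=p[rg.choice(len(p),3,False)]; n=np.cross(b-a,d-a); l=np.linalg.norm(n)
        if l<1e-6: continue
        n/=l; n*=np.sign(n[2])
        if n@[-.574,0,.819]<.93: continue
        k=abs((p-a)@n)<.002
        if best is None or k.sum()>best.sum(): best=k
    q=p[best]; ce=q.mean(0); n=np.linalg.svd(q-ce)[2][2]; n*=np.sign(n[2])
    mid=(np.percentile(q,2,axis=0)+np.percentile(q,98,axis=0))/2
    fl=np.array([.5388,y,.0929])
    print(nm,len(p),len(q),'normal',np.round(n,3),'tilt',np.degrees(np.arctan2(-n[0],n[2])).round(1),'cap centre',np.round(mid,4),'origin rel floor (x,z in floor frame)',np.round([(o:=mid-.1*n-fl)@[.819,0,.574],o[1],o@[-.574,0,.819]],4),'top z',round(float((mid-fl)@[-.574,0,.819]),4))
E
python3 cap.py
```

```text
wide 325 293 normal [-0.635  0.006  0.773] tilt 39.4 cap centre [ 0.4735 -0.222   0.172 ] origin rel floor (x,z in floor frame) [-0.0005 -0.0005  0.0026] top z 0.1023
narrow 86 78 normal [-0.661 -0.027  0.75 ] tilt 41.4 cap centre [ 0.4661 -0.3369  0.1654] origin rel floor (x,z in floor frame) [-0.0067  0.0033  0.0018] top z 0.1011
```

>>> move_arm([
  [[0,-0.004,0.127,0],[0,-0.004,0.127,0],[0,-0.004,0.127,0],[0,-0.004,0.127,0],[0,-0.004,0.127,0],[0,-0.004,0.127,0],[0,-0.004,0.127,0],[0,-0.004,0.127,0],[0,0,0,0],[0,0,0,0],[0,0,0,0],[0,0,0,0]],
], gripper=1)

```text
t: 26.38
tool_pos: [0.4998, -0.0852, 0.2624]
tool_rot: [-1.208, 1.21, 1.21]
contact_force: [-0.1, -0.7, -0.5]
opening: -0.0
```

```bash
python3 cap.py; python3 j.py start_key scene k1
```

```text
wide 0
narrow 161 138 normal [-0.68  -0.009  0.733] tilt 42.9 cap centre [ 0.4719 -0.3376  0.1709] origin rel floor (x,z in floor frame) [0.0036 0.0007 0.0032] top z 0.1023
tcp [ 0.4999 -0.0853  0.2626] f [ 0.2 -0.1  0.8] open -0.0002 toolx [-0.001  0.    -1.   ]
scene 0.72 [195.5, 262.6] 461 [[0.472, -0.109, 0.096], [0.511, -0.091, 0.125], [0.539, -0.062, 0.128]]
```

>>> move_arm([
  [[0.1175,0,0,0],[0.1175,0,0,0],[0.1175,0,0,0],[0.1,0,0,0],[0.016,0,0,0],[0.016,0,0,0],[0.016,0,0,0],[0.016,0,0,0],[0.016,0,0,0],[0,0,0,0],[0,0,0,0]],
])

```text
t: 27.45
tool_pos: [0.5011, -0.085, 0.1329]
tool_rot: [-1.212, 1.208, 1.207]
contact_force: [-4.8, 0.4, 7.5]
opening: -0.0
```

>>> move_arm([
  [[0.01,0,0,0],[0.01,0,0,0],[0.008,0,0,0],[0,0,0,0],[0,0,0,0]],
])

```text
t: 27.87
tool_pos: [0.5014, -0.0851, 0.1279]
tool_rot: [-1.212, 1.208, 1.208]
contact_force: [-9.8, 2.7, 16.6]
opening: 0.0003
```

>>> move_arm([
  [[0.008,0,0,0],[0,0,0,0],[0,0,0,0]],
])

```text
t: 28.12
tool_pos: [0.5015, -0.0851, 0.1278]
tool_rot: [-1.212, 1.209, 1.208]
contact_force: [-14.3, 2.5, 24.9]
opening: -0.0003
```

>>> move_arm([
  [[-0.04,0,0,0],[-0.1,0,0,0],[-0.12,0,0,0],[-0.12,0,0,0],[-0.12,0,0,0],[0,0,0.12,0],[0,0,0.12,0],[0,0,0.12,0],[0,0,0.12,0],[0,0,0.12,0],[0,0,0.12,0],[0,0,0.12,0],[0,0,0,0],[0,0,0,0],[0,0,0,0]],
])

```text
t: 29.37
tool_pos: [0.5004, 0.1255, 0.2471]
tool_rot: [-1.211, 1.207, 1.208]
contact_force: [0.6, 0.5, 0.6]
opening: -0.0003
```

```bash
python3 cap.py; python3 j.py start_key top e1; python3 - <<'E'
from h import *
W=cloud(grab('top'))
for t in ['beaker','dishes','bottle']:
    r=ctrl.trace('top',t)[:1]
    for r in r:
        p=W[r['region']]; p=p[np.isfinite(p[:,0])]; print(t,np.round(np.percentile(p,[2,50,98],axis=0),3).tolist())
im=cv2.imread('pics/e1top.png'); cv2.imwrite('pics/e1c.png',im[80:300,130:530])
E
```

```text
wide 326 284 normal [-0.637  0.003  0.771] tilt 39.5 cap centre [ 0.4736 -0.2223  0.1723] origin rel floor (x,z in floor frame) [ 0.     -0.0006  0.0028] top z 0.1025
narrow 162 143 normal [-0.673 -0.012  0.739] tilt 42.3 cap centre [ 0.4727 -0.3375  0.1703] origin rel floor (x,z in floor frame) [0.003  0.0012 0.0022] top z 0.1014
tcp [0.5004 0.125  0.2469] f [0.4 0.3 0.6] open 0.0 toolx [ 0.002 -0.    -1.   ]
top 0.73 [245.7, 370.9] 626 [[0.469, -0.106, 0.12], [0.501, -0.082, 0.126], [0.533, -0.058, 0.13]]
beaker [[0.442, 0.331, 0.002], [0.471, 0.374, 0.046], [0.5, 0.393, 0.086]]
dishes [[0.638, 0.379, 0.011], [0.675, 0.416, 0.041], [0.716, 0.458, 0.045]]
bottle [[0.763, 0.104, 0.013], [0.783, 0.131, 0.114], [0.817, 0.164, 0.172]]
```

View pics/e1c.png

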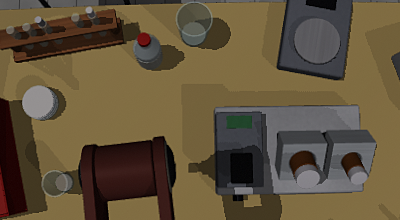

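```bash
python3 -c "from station import ctrl; print(ctrl.finish_job())"
```

```text
the job is handed in; nothing more can be done
None
```

Both amber jars are in their pockets, caps outwards, the start key has been pressed and is back up, and the job is handed in. It used about 29 of the 72 s. The hand-in gives no verdict.

**How it was done:** The tool could only point down. So I gripped each jar upright, pushed it against the back edge of its pocket block until it leaned about 35° in the jaws, and slid it in along the pocket's axis. The first try with the thick jar caught the upper lip of the pocket at about 18 N. I backed it off, moved it 6 mm down the slope, and it went in freely.

**Last checks, from the top camera:**

| Check | Thick jar | Thin jar | Limit |
|---|---|---|---|
| Underside above pocket floor | about 2.8 mm | about 2.2 mm | 8 mm |
| Offset of underside centre from the floor's centre | under 1 mm | about 3 mm | 12 mm (total distance) |
| Tilt away from pocket axis | about 4.5° | about 7.3° (one earlier reading 7.9°) | 11.5° |

- **Lean:** both jars lean towards the front wall of their pockets, as the clearance there allows. The thin jar's tilt has the least margin.
- **Start key:** I pressed it until it stopped moving. The force rose to 25 N with no further travel, which corresponds to about 12 mm down. Afterwards its top read 126 mm, which is fully up.
- **Other objects:** the beaker, dishes and bottle read the same positions as at the start, to within a few millimetres. The gripper was clear of everything.

One check failed: the detector missed a seated or held jar in two camera views. I measured the thick jar again from another picture, and used the top-camera cap reading for the thin one.

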